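# Fit the blade insert into a vegetable slicer

### The arm

A 6-joint arm with a two-finger parallel gripper is mounted at the origin on a cart in front of the work surface, level with it; the furniture and walls round the work are solid. World frame = base frame: x ahead of the robot, y to its left, z up, the work surface at z = 0. Lengths are in m, angles in degrees, forces in N, time in s.
With the tool pointing down it reaches from about 0.4 to 0.825 m from the base axis. Payload 7 kg.
Tool frame: the origin (TCP) lies midway between the tips of the shut fingers; the grasp point (between the pads) lies 19 mm behind it; z points along the fingers, y is the line along which they close (so a half turn about z gives the same grasp; the last joint's range is limited). The gripper opens to 88 mm and grips with 3 to 60 N. Pads are 19 mm wide; open, the fingers measure 130 mm over their backs; the gripper's body (78 mm by 193 mm) begins 47 mm behind the grasp point.
Start: joints at [84.632, 20.546, 0.682, 0, -70.136, -16.507], TCP at [0.252, 0.626, 0.196] pointing down, gripper open.
Joint ranges: [-176.03, 176.03], [-82.01, 121.73], [-58.28, 71.71], [-173.87, 95.51], [-174.79, -0.11], [-173.66, 173.66]. Speed limits (degrees/s): [136.94, 136.94, 172.46, 180, 180, 180].

### API

Orientations are given as [roll, pitch, yaw] about the fixed x, y, z axes, in that order (R = Rz(yaw) Ry(pitch) Rx(roll)).
In Python, from plant import ctrl gives the robot as it stands. The module is installed in compiled form; this text tells all that it offers.
- The arm moves only by the tool send_rows, never from a script. Its argument "plan" is a list that holds one entry, the list of rows, each a list of 6 numbers: the shift along the tool's x, y, z in fractions of the full range, 1 being 100 cm, then the turn, a rotation vector about the tool's x, y, z in shares of 60 degrees (1.0 is 60 degrees). A call has 1 to 8 rows; each row is the pose to reach, as a shift and turn from the pose commanded when the call began, along the tool's axes at that moment; what a row does not reach only later rows make up. A row lasts 1/12 s, in which the tool goes at most 41.7 mm and 7.16 degrees, less where a joint would pass 70% of its speed; a pose out of reach is approached as far as the arm can. A shift or turn number past 1, either way, is cut back to 1. A call with a gripper value outside its range is refused whole. "fingers" is the opening, from 0 (shut) to 1 (fully open), set as the call begins (left out, the last holds). The fingers move at their own pace and stop on an object; the grip force is fixed at half the most. Time passes only in rows, so rows that repeat a pose let the fingers close. It gives the time, the measured TCP pose, the force, the opening and the grip force at its end, in the units of the state.
- ctrl.get_obs(): the state, without advancing time (a new reading comes with each control period).
- ctrl.snapshot(name): name is "scene" or "top"; returns a dict with "img" (420x560x3 uint8, red, green, blue), "K" (3x3 intrinsics, pixels), "k1" (the pictures are not rectified: a ray, as slopes to the right and down, at radius r is drawn at 1 + k1 r^2 times it, then the intrinsics apply), "pose" (4x4, takes a point from camera to world coordinates). Camera axes: x right, y down, z forward; pixel columns grow to the right and rows downward; lengths in m; the calibration is good to about 2 mm. A picture is of the moment at which its call begins. There is no depth.
- ctrl.close_job(): hands the job in; it is judged then, once.
The state is a dict: "clock": time; "joint_pos": joint angles; "qvel": joint speeds; "tau": joint torques, N m; "tool_pos": TCP position; "orientation": TCP orientation; "force": force on the tool from outside, world axes, zero at the start; "moment": the same for the moment, N m; "opening": finger opening in m; "gripper_force": force on a finger pad.
Only numpy, scipy, OpenCV 4.12 (cv2) and the standard library are available. Lean on these libraries where they do the work, as an engineer would, in place of code of your own. Each camera call takes 0.05 s, during which the arm holds its last target. There are 200 camera calls.

### The job

Fit the loose blade insert into the vegetable slicer: lay it flat in the seat with its notch over the brass locating pin, slide it fully home so that its white tongue is under the keeper lip, then turn the orange catch fully shut over its notched end. Never force the blade: feel for the pin and press and push it only gently against the slicer. Leave the mug and the red-capped spice jar as they stand, and let go of everything at the end.

Things in the scene. Friction and masses are not known exactly. Their poses are not given: they have to be found in the camera images.
- slicer: White vegetable slicer (mandoline) on suction feet, 250 x 174 x 50 mm, fixed; a black carrying loop at its -x end. Origin on the worktop under the middle of the blade seat; x = slicing direction, y = across, towards the deck with the catch, z up. Guide rails 50 mm high stand at y -72 to -62 mm and, only beyond 82 mm either way in x, at y 15 to 24 mm.
- seat (a point): Middle of the blade seat, on its floor: 34 mm over the slicer's origin, same axes. The seat is a channel along y, x -37 to 37 mm, 6 mm deep; its floor is a ledge (y -63 to -50 mm) and the deck (y 14 to 102 mm), open between. Home pose of the blade: its axes parallel to these, its origin at y = 0, z = 0 and at the pin's x (to 1 mm).
- pin_row (a point): On the seat floor at (0, 45, 0) mm from seat. The brass pin, 8 mm thick, 1 mm chamfer, 5.5 mm tall, rises from the floor on the line through this point along the slicer's x, anywhere from -11 to +11 mm, as the thickness adjuster was left. It stays put; its place is not measured: feel (or look) for it. With the pin not in the notch the blade rests 5.5 mm high on it.
- keeper (a point): Middle of the free edge of the fixed white keeper lip at the -y end of the seat, at (0, -56, 6) mm from seat, on its underside; lip 4 mm thick, a wall 6 mm behind this edge stops the blade's tongue. Lower the blade 7 to 16 mm (best about 10) to +y of home, clear of the lip, then slide it to -y along the floor until the tongue meets the wall.
- blade: Flat blade insert, 46 x 116 x 6 mm, 70 to 120 g, lying on the chopping board (12 mm) at the start. Origin in its underside, z up; x -23 to 23 mm (cutting edge at -x), y -62 to 54 mm. Steel with white ends: a tongue 4 mm thick at y -62 to -50, and at the +y end an open notch, x -5 to 5, y 24 to 54 mm. Over 30 N between blade and slicer would spoil it.
- blade_tab (a point): Middle of the top of the blade's upright orange grip tab, (13, 29, 28) mm in the blade's frame, axes as the blade's. The tab is 10 mm thick (x), 26 mm long (y) and stands 22 mm above the plate; pinch it from above across its thickness.
- blade_notch (a point): Point in the blade's notch, (0, 45, 0) mm in the blade's frame, level with its underside: the pin stands here when the blade is home.
- catch (a joint): Turn catch, upright hinge at (-18, 84) mm in the slicer's frame. 0 = shut (nose to the slicer's -y, over the blade's end), 1.6 rad = open (nose to -x); it opens clockwise seen from above. Starts open, stays where left, 0.06 N m. Nose 36 mm long, 30 wide at its tip, underside 7.6 mm over the floor; a stop under it, at the blade's level, reaches 25 mm out, so it shuts only on a flat, home blade.
- catch_grip (a point): Middle of the top of the catch's upright orange finger bar, on the hinge axis, 64 mm over the worktop. The bar is 28 mm long along the nose, 10 mm thick, 20 mm tall; the point's -y axis points along the nose. Pinch the bar and turn it in place.
- mug: White patterned mug with a handle, 92 x 127 x 95 mm, standing behind the work; origin under its middle. Leave it alone.
- spice: Small spice jar with a red cap, 45 mm wide, 106 mm tall, standing behind the board; origin under its middle. Leave it alone.

How it is judged (in metres and radians):
On the way, in this order (a step that is already met when the one before it is completed fails the run):
1. the blade lies flat on the seat floor, the pin in its notch, fully home under the keeper lip (z of blade in the frame of slicer between 0.0322 and 0.0355 m and y of blade in the frame of slicer between -0.003 and 0.003 m and y of blade_notch in the frame of slicer above 0.035 m and angle between blade's own z axis and vertical below 0.03 rad and angle between the y axis of blade and the y axis of slicer, either way round below 0.06 rad), for 0.2 s.
2. the catch is turned shut over the blade's end (value of joint catch below 0.12 rad), for 0.2 s.
At the end, for the whole second after the job is handed in: The blade lies flat on the seat floor with the pin in its notch (its underside at most 1.5 mm above the floor, tilted under 0.03 rad, parallel to the seat within 0.06 rad, notch on the catch's side), home within 3 mm along the seat, at rest, and the catch is shut to within 0.12 rad (all of step 1 and value of joint catch below 0.12 rad and linear speed of blade below 0.01 m/s); the robot touches nothing.
It fails at once if the blade is forced against the slicer (over 30 N) (contact force between blade and slicer above 30 N).
It fails at once if the mug is shifted by 2 cm (distance of mug from where it was at the start of the episode above 0.02 m).
It fails at once if the spice jar is shifted by 2 cm (distance of spice from where it was at the start of the episode above 0.02 m).
It also fails if it takes over 61 s, if anything falls off the work surface, if the arm or the gripper's body presses on something with over 40 N, if the wrist force passes 120 N, or if a joint passes its speed limit or range.

## Working session

There is one attempt and no reset: what is moved stays moved. The work goes in short steps, Python scripts to look and compute and a tool call to move; the robot and the scene stay as the last step left them, time stands still between calls to the robot, and variables do not carry over. Pictures are saved under pics/ and viewed, at most 12 in all, crops included, and the job is handed in when it is done.

Besides the shell and the picture viewer there is one more tool, called after "Emit:" as name(argument=value, ...), one argument or row to a line, values as JSON. send_rows: Moves the arm, as the interface text tells. Its arguments: {"type":"object","properties":{"plan":{"type":"array","items":{"type":"array","items":{"type":"array","items":{"type":"number"}}}},"fingers":{"type":"number"}},"required":["plan"]}

```bash
mkdir -p pics
cat > h.py <<'E'
import numpy as np, cv2
from scipy.spatial.transform import Rotation as R
from plant import ctrl
def snap(n,f):
    s=ctrl.snapshot(n); cv2.imwrite('pics/'+f,s['img'][:,:,::-1]); np.savez('pics/'+f[:-4],**{k:np.array(v) for k,v in s.items()}); return s
def rays(s,px):
    K=s['K'];k1=float(s['k1']);P=s['pose']
    px=np.atleast_2d(np.array(px,float)); d=np.c_[(px[:,0]-K[0,2])/K[0,0],(px[:,1]-K[1,2])/K[1,1]]
    u=d.copy()
    for _ in range(20): u=d/(1+k1*(u**2).sum(1,keepdims=True))
    return P[:3,3],np.c_[u,np.ones(len(u))]@P[:3,:3].T
def onz(s,px,z):
    o,d=rays(s,px); return o+d*((z-o[2])/d[:,2])[:,None]
def proj(s,pt):
    P=s['pose'];K=s['K'];c=(np.atleast_2d(pt)-P[:3,3])@P[:3,:3];u=c[:,:2]/c[:,2:]
    u=u*(1+float(s['k1'])*(u**2).sum(1,keepdims=True)); return u*[K[0,0],K[1,1]]+[K[0,2],K[1,2]]
def tool():
    o=ctrl.get_obs(); return np.array(o['tool_pos']),R.from_euler('xyz',o['orientation'],degrees=True)
def delta(p,yawvec=None,M=None):
    t,r=tool(); d=r.inv().apply(np.array(p)-t)*100
    return d
E
python3 - <<'E'
from h import *
o=ctrl.get_obs()
for k,v in o.items(): print(k,v)
for n in('top','scene'):
    s=snap(n,n+'0.png'); print(s['K'],s['k1'],s['pose'].round(3))
E
```

```text
clock 0.0
joint_pos [ 8.46296978e+01  2.05907160e+01  6.32237610e-01 -1.81130568e-02
 -7.01352472e+01 -1.65078463e+01]
qvel [ 0.03793425  0.13631666 -0.02184915  0.03497641  0.02552681  0.00917271]
tau [-2.26565724e-03 -5.82722390e+01  2.93057907e+01  6.99756503e+00
  7.07566258e-03 -1.58204384e-04]
tool_pos [0.2513581  0.62586614 0.19522549]
orientation [ 1.79905299e+02 -1.03086299e-02 -2.18843088e+01]
force [ 0.18350414 -0.2278925   0.27279236]
moment [ 0.05227256 -0.00010302  0.02811916]
gripper_force 0.0
opening 0.08781874211174369
[[485.85242716   0.         277.72590639]
 [  0.         485.85242716 208.24976686]
 [  0.           0.           1.        ]] -0.15154193480888772 [[ 0.01  -0.993  0.118  0.539]
 [-0.999 -0.006  0.034  0.111]
 [-0.033 -0.118 -0.992  1.029]
 [ 0.     0.     0.     1.   ]]
[[380.69308864   0.         278.54658523]
 [  0.         380.69308864 208.88939193]
 [  0.           0.           1.        ]] -0.08464858946625084 [[ 0.623 -0.573  0.533  0.14 ]
 [-0.782 -0.463  0.416 -0.275]
 [ 0.008 -0.676 -0.737  0.759]
 [ 0.     0.     0.     1.   ]]
```

View pics/top0.png

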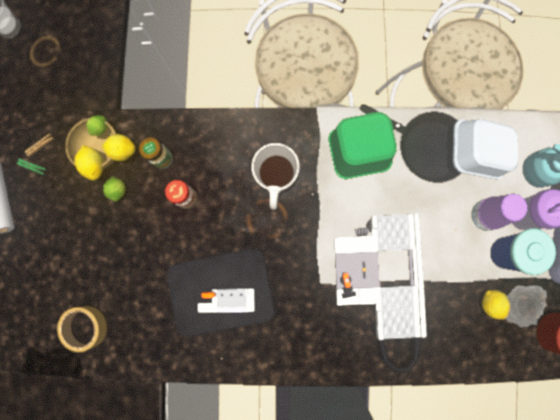

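View pics/scene0.png

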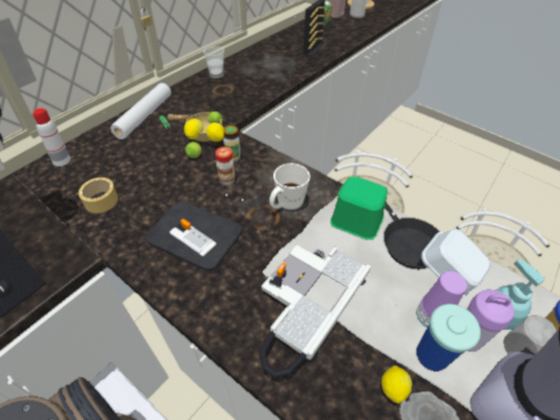

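The top view shows the board with the blade (about 225,300) and its orange tab (208,296). It also shows the slicer with its deck at 357,270, the orange catch at about (347,282), and a pin-like mark at about (364,270). The slicer's black loop at (397,350) points to world -x. I'll zoom in on both.

Run:
```python
from h import *
t=cv2.imread('pics/top0.png');
a=cv2.resize(t[205:345,325:435],None,fx=4,fy=4,interpolation=cv2.INTER_CUBIC)
b=cv2.resize(t[275:325,185:265],None,fx=4,fy=4,interpolation=cv2.INTER_CUBIC)
c=np.zeros((600,770,3),np.uint8); c[:560,:440]=a; c[:200,445:765]=b; cv2.imwrite('pics/z0.png',c)
hsv=cv2.cvtColor(t,cv2.COLOR_BGR2HSV)
m=cv2.inRange(hsv,(5,170,130),(18,255,255))
n,l,st,ce=cv2.connectedComponentsWithStats(m)
for i in range(1,n):
    if st[i,4]>5: print(st[i],ce[i].round(1))
```

```text
[141 139   7   5   8] [143.9 140.8]
[149 138   4   2   6] [150.3 138.5]
[154 139   6  10  13] [156.6 143.4]
[154 152   4   4   6] [155.5 153.2]
[165 181  11  20  67] [169.8 190.9]
[174 180  13  20  57] [180.1 188. ]
[343 274   5   5  16] [344.6 275.7]
[345 283   5   5  18] [347.  284.9]
[201 292  14   7  72] [207.1 294.8]
```

View pics/z0.png

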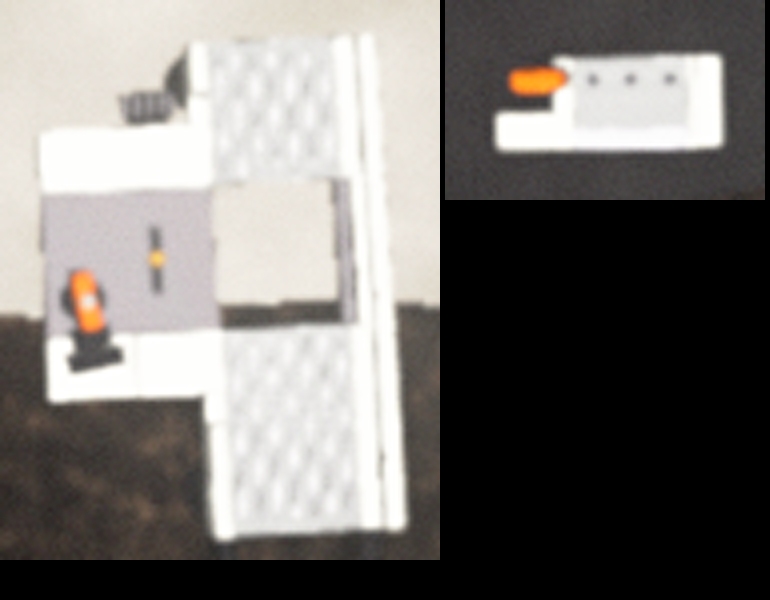

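```bash
cat >> h.py <<'E'
def edge(g,A,B,w=3,n=25):
    """points of strongest gradient across A-B (pixels), line-filtered"""
    A=np.array(A,float);B=np.array(B,float);t=(B-A)/np.linalg.norm(B-A);nn=np.array([-t[1],t[0]])
    s=np.arange(-w,w+.01,.1);L=np.linspace(.05,.95,n);out=[]
    P=(A+(B-A)*L[:,None])[:,None]+nn*s[None,:,None]
    v=cv2.remap(g,P[...,0].astype(np.float32),P[...,1].astype(np.float32),cv2.INTER_CUBIC)
    d=np.abs(np.gradient(cv2.GaussianBlur(v,(9,1),3),axis=1)); k=d.argmax(1)
    off=s[k]; ok=np.ones(n,bool)
    for _ in range(4):
        c=np.polyfit(L[ok],off[ok],1); r=off-np.polyval(c,L); ok=np.abs(r)<max(.25,1.5*np.std(r[ok]))
    return A+(B-A)*np.array([[0],[1]])+nn*np.polyval(c,[0,1])[:,None], np.std(r[ok]), ok.sum()
E
python3 - <<'E'
from h import *
s=dict(np.load('pics/top0.npz')); im=s['img'].astype(np.float32); g=im.mean(2)
Z=lambda x,y:(325+(x+.5)/4-.5,205+(y+.5)/4-.5)
Bz=lambda x,y:(185+(x-445+.5)/4-.5,275+(y+.5)/4-.5)
def rep(name,A,B,z,ch=None,w=2.5):
    e,r,n=edge(g if ch is None else ch,A,B,w); W=onz(s,e,z)[:,:2]*1000
    d=W[1]-W[0]; print(name,W.round(1).tolist(),'ang',np.degrees(np.arctan2(d[1],d[0])).round(2),'mid',W.mean(0).round(1),r.round(2),n); return W
print('slicer')
rep('seat +x edge z34',Z(55,191),Z(205,188),.034)
rep('seat -x edge z34/40',Z(130,335),Z(212,328),.040)
rep('deck y=14 z34',Z(213,195),Z(217,320),.034)
rep('deck y=102 z34',Z(42,200),Z(45,310),.034)
rep('rail out -72 z50',Z(372,50),Z(403,510),.050)
rep('deck +x outer top',Z(50,130),Z(185,125),.040)
rep('deck -x outer top',Z(60,402),Z(195,397),.040)
rep('end -x (body)',Z(225,538),Z(350,532),.04)
rep('end +x',Z(215,40),Z(335,37),.04)
rg=im[...,0]-im[...,2]
P=[(x,y) for y in range(255,285) for x in range(355,375)]
w=np.array([max(rg[y,x]-60,0) for x,y in P]);c=(w[:,None]*np.array(P)).sum(0)/w.sum();print('pin px',c,'world z39.5',onz(s,c,.0395)*1000)
for z,y0 in((228,0),(293,0)): rep('slot end',Z(151,z),Z(161,z),.034,w=1.5)
print('blade')
rep('-x edge',Bz(500,150),Bz(720,150),.018)
rep('+x edge',Bz(580,56),Bz(715,54),.018)
rep('tongue end y-62',Bz(722,60),Bz(723,145),.0155)
rep('y54 end',Bz(495,115),Bz(495,148),.018)
hs=rg>90; ys,xs=np.nonzero(hs[285:305,195:220]); 
r=cv2.minAreaRect(np.c_[xs+195,ys+285].astype(np.float32));print(r, onz(s,r[0],.035)*1000)
r=cv2.boxPoints(r);print((onz(s,r,.040)*1000).round(1))
E
```

```text
slicer
seat +x edge z34 [[565.7, 20.8], [569.6, -56.0]] ang -87.09 mid [567.7 -17.6] 0.22 19
seat -x edge z34/40 [[494.9, -16.5], [497.8, -58.2]] ang -85.94 mid [496.4 -37.4] 0.14 21
deck y=14 z34 [[565.6, -59.3], [502.1, -61.3]] ang -178.15 mid [533.8 -60.3] 0.13 12
deck y=102 z34 [[562.6, 29.6], [506.9, 26.7]] ang -177.01 mid [534.7  28.2] 0.13 19
rail out -72 z50 [[638.9, -141.0], [407.7, -155.1]] ang -176.51 mid [ 523.3 -148. ] 0.09 15
deck +x outer top [[599.2, 23.9], [602.5, -45.1]] ang -87.24 mid [600.8 -10.6] 0.15 17
deck -x outer top [[461.9, 18.8], [463.8, -49.4]] ang -88.48 mid [462.8 -15.3] 0.11 22
end -x (body) [[394.8, -64.6], [394.9, -128.4]] ang -89.94 mid [394.9 -96.5] 0.05 21
end +x [[640.4, -61.1], [649.0, -123.2]] ang -82.08 mid [644.7 -92.1] 0.19 13
pin px [363.76873662 269.22269807] world z39.5 [[533.30007347 -30.19970852  39.5       ]]
slot end [[550.1, -28.2], [548.2, -33.3]] ang -110.08 mid [549.2 -30.8] 0.12 20
slot end [[515.8, -28.1], [515.4, -33.2]] ang -94.23 mid [515.6 -30.6] 0.05 25
blade
-x edge [[440.7, 309.0], [443.5, 194.3]] ang -88.65 mid [442.1 251.6] 0.08 24
+x edge [[489.1, 267.8], [493.1, 197.5]] ang -86.79 mid [491.1 232.6] 0.14 21
tongue end y-62 [[489.3, 194.1], [445.4, 193.3]] ang -178.95 mid [467.3 193.7] 0.03 25
y54 end [[458.9, 312.2], [441.8, 311.7]] ang -178.47 mid [450.3 311.9] 0.05 25
((207.5, 295.0), (6.0, 13.0), 90.0) [[477.73687987 287.43199527  35.        ]]
[[483.9 300.1  40. ]
 [484.4 273.3  40. ]
 [472.2 273.1  40. ]
 [471.7 299.8  40. ]]
```

```bash
cat >> h.py <<'E'
def go(x,y,z,yaw):
    """print the shift (cm) and turn (deg) in present tool axes to a downward pose (mm, deg)"""
    t,r=tool(); T=R.from_euler('xyz',[180,0,yaw],degrees=True)
    print('at',(t*1000).round(1),r.as_euler('xyz',degrees=True).round(2),'shift cm',(r.inv().apply(np.array([x,y,z])/1000-t)*100).round(2),'turn',(r.inv()*T).as_rotvec(degrees=True).round(2))
E
python3 -c "
from h import *
go(478,286.5,80,-88.6)"
```

```text
at [251.3 625.9 195.3] [ 1.7991e+02 -1.0000e-02 -2.1880e+01] shift cm [33.68 23.03 11.57] turn [ 7.000e-02 -6.000e-02  6.672e+01]
```

The rows are not in the units I measure in: shifts go in shares of 100 cm and turns go in shares of 60 degrees. I convert before sending: 33.6 cm / 100 = 0.336, 29.4 cm / 100 = 0.294, 56 degrees / 60 = 0.9333.

Emit:
send_rows(
  plan=[
    [[0.042, 0.029, 0.014, 0, 0, 0.1167], [0.084, 0.058, 0.029, 0, 0, 0.2333], [0.126, 0.086, 0.043, 0, 0, 0.35], [0.168, 0.115, 0.058, 0, 0, 0.4667], [0.21, 0.144, 0.072, 0, 0, 0.5833], [0.252, 0.173, 0.087, 0, 0, 0.7], [0.294, 0.201, 0.101, 0, 0, 0.8167], [0.336, 0.23, 0.115, 0, 0, 0.9333]],
  ],
  fingers=0.6,
)

```text
clock: 0.77
tool_pos: [0.43, 0.3577, 0.1047]
orientation: [180.0, -0.0, -78.2]
force: [1.7, 0.5, -0.8]
opening: 0.0529
gripper_force: 0.0
```

In the tool's units: 10.7 degrees / 60 = 0.1783.

Emit:
send_rows(
  plan=[
    [[0, 0, 0, 0, 0, 0.09], [0, 0, 0, 0, 0, 0.1783], [0, 0, 0, 0, 0, 0.1783]],
  ],
)

```text
clock: 1.02
tool_pos: [0.4299, 0.3585, 0.1049]
orientation: [180.0, -0.0, -88.9]
force: [-0.1, 0.3, 0.0]
opening: 0.0524
gripper_force: 0.0
```

```bash
python3 -c "
from h import *
go(478,286.5,21,-88.6);print(ctrl.get_obs()['joint_pos'])"
```

```text
at [429.9 358.5 104.9] [ 1.7997e+02 -4.0000e-02 -8.8920e+01] shift cm [ 7.28 -4.68  8.39] turn [ 0.03 -0.04 -0.32]
[ 5.98554877e+01  1.42758864e+01 -2.11119466e+01 -6.37091150e-03
 -5.46674440e+01 -5.87686111e+01]
```

In the tool's units: 8.3 cm / 100 = 0.083, 7.5 cm / 100 = 0.075, -0.3 degrees / 60 = -0.005.

Emit:
send_rows(
  plan=[
    [[0.036, -0.023, 0.02, 0, 0, -0.005], [0.073, -0.047, 0.04, 0, 0, -0.005], [0.073, -0.047, 0.04, 0, 0, -0.005], [0.073, -0.047, 0.06, 0, 0, -0.005], [0.073, -0.047, 0.075, 0, 0, -0.005], [0.073, -0.047, 0.083, 0, 0, -0.005], [0.073, -0.047, 0.083, 0, 0, -0.005]],
  ],
)

```text
clock: 1.6
tool_pos: [0.4773, 0.2871, 0.0206]
orientation: [179.9, -0.1, -88.2]
force: [0.8, -0.4, -0.4]
opening: 0.0525
gripper_force: 0.0
```

```bash
python3 -c "
from h import *
go(478,286.5,21,-88.6);s=snap('top','t1.png');snap('scene','s1.png')
t=cv2.imread('pics/t1.png')[250:340,160:280];u=cv2.imread('pics/s1.png')[190:280,140:260]
cv2.imwrite('pics/z1.png',cv2.resize(np.hstack([t,u]),None,fx=3.3,fy=3.3,interpolation=cv2.INTER_CUBIC))"
```

```text
at [477.3 287.1  20.6] [ 1.7986e+02 -1.4000e-01 -8.8150e+01] shift cm [ 0.07 -0.07 -0.04] turn [ 0.14 -0.14  0.45]
```

View pics/z1.png

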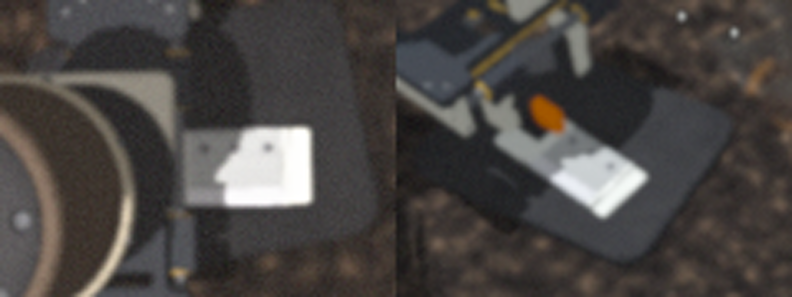

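The gripper straddles the orange tab (right view, about 545,112). I'll close on it and lift.

Emit:
send_rows(
  plan=[
    [[0, 0, 0, 0, 0, 0], [0, 0, 0, 0, 0, 0], [0, 0, 0, 0, 0, 0], [0, 0, 0, 0, 0, 0], [0, 0, 0, 0, 0, 0], [0, 0, 0, 0, 0, 0]],
  ],
  fingers=0,
)

```text
clock: 2.2
tool_pos: [0.4784, 0.2879, 0.0226]
orientation: [-180.0, 0.0, -88.3]
force: [0.2, 0.1, -0.4]
opening: 0.0184
gripper_force: 0.0
```

In the tool's units: -6.5 cm / 100 = -0.065, -4 cm / 100 = -0.04.

Emit:
send_rows(
  plan=[
    [[0, 0, -0.005, 0, 0, 0], [0, 0, -0.02, 0, 0, 0], [0, 0, -0.04, 0, 0, 0], [0, 0, -0.065, 0, 0, 0], [0, 0, -0.065, 0, 0, 0]],
  ],
)

```text
clock: 2.62
tool_pos: [0.4807, 0.2897, 0.0923]
orientation: [-179.7, 0.2, -88.2]
force: [0.2, 0.6, 0.6]
opening: 0.0001
gripper_force: 0.0
```

```bash
python3 -c "
from h import *
go(547.2,-35.0,85,-86.8);o=ctrl.get_obs();print(o['force'],o['moment'],o['opening'])"
```

```text
at [480.7 289.7  92.3] [-179.68    0.24  -88.22] shift cm [32.67 -5.63  0.62] turn [-0.32  0.24 -1.42]
[0.20986381 0.60778256 0.57611705] [ 0.2180132  -0.15961968  0.03724637] 0.00011014060685847482
```

The fingers were still closing when the lift began, so it missed. I'll re-open and check the blade.

In the tool's units: -7 cm / 100 = -0.07, -5 cm / 100 = -0.05.

Emit:
send_rows(
  plan=[
    [[-0.05, 0, 0, 0, 0, 0], [-0.07, 0, 0, 0, 0, 0], [-0.07, 0, 0, 0, 0, 0], [-0.07, 0, 0, 0, 0, 0], [-0.07, 0, 0, 0, 0, 0]],
  ],
  fingers=0.6,
)

```text
clock: 3.03
tool_pos: [0.4759, 0.3575, 0.0872]
orientation: [180.0, -0.0, -88.3]
force: [0.0, -0.1, -0.0]
opening: 0.0284
gripper_force: 0.0
```

Run:
```python
from h import *
a=dict(np.load('pics/s1.npz'));s=snap('scene','s2.png');a=dict(np.load('pics/scene0.npz'))
for q in (a,s):
    h=cv2.cvtColor(q['img'],cv2.COLOR_RGB2HSV)
    m=cv2.inRange(h,(5,150,80),(18,255,255))[205:250,160:225]; ys,xs=np.nonzero(m); print(len(xs),xs.mean()+160,ys.mean()+205)
    w=cv2.inRange(h,(0,0,150),(180,50,255))[205:265,160:225]; ys,xs=np.nonzero(w); print(len(xs),xs.mean()+160,ys.mean()+205)
go(478,286.5,21,-88.3);print(ctrl.get_obs()['opening'])
```

```text
73 185.1095890410959 223.7123287671233
662 194.10574018126889 239.56344410876133
81 184.88888888888889 223.20987654320987
662 194.09063444108762 239.56495468277944
at [476.  357.2  87.2] [ 1.7997e+02 -3.0000e-02 -8.8280e+01] shift cm [7.07 0.01 6.63] turn [ 0.03 -0.03  0.02]
0.03233019193158292
```

In the tool's units: 7.1 cm / 100 = 0.071, 6.6 cm / 100 = 0.066.

Emit:
send_rows(
  plan=[
    [[0.04, 0, 0, 0, 0, 0], [0.071, 0, 0, 0, 0, 0], [0.071, 0, 0, 0, 0, 0], [0.071, 0, 0.035, 0, 0, 0], [0.071, 0, 0.058, 0, 0, 0], [0.071, 0, 0.066, 0, 0, 0], [0.071, 0, 0.066, 0, 0, 0]],
  ],
  fingers=0.4,
)

```text
clock: 3.67
tool_pos: [0.4774, 0.2849, 0.0196]
orientation: [179.8, -0.2, -88.3]
force: [-0.6, 0.2, 1.4]
opening: 0.0352
gripper_force: 0.0
```

Emit:
send_rows(
  plan=[
    [[0, 0, 0, 0, 0, 0], [0, 0, 0, 0, 0, 0], [0, 0, 0, 0, 0, 0], [0, 0, 0, 0, 0, 0], [0, 0, 0, 0, 0, 0], [0, 0, 0, 0, 0, 0], [0, 0, 0, 0, 0, 0], [0, 0, 0, 0, 0, 0]],
  ],
  fingers=0,
)

```text
clock: 4.33
tool_pos: [0.4784, 0.2869, 0.0215]
orientation: [-180.0, 0.0, -88.3]
force: [-0.3, 0.9, 0.3]
opening: 0.0003
gripper_force: 0.0
```

```bash
python3 -c "
from h import *
go(478,286.5,21,-88.6);o=ctrl.get_obs();print(o['force'],o['moment'],o['opening'],o['gripper_force'])"
```

```text
at [478.4 286.9  21.5] [-1.7999e+02  1.0000e-02 -8.8270e+01] shift cm [0.03 0.04 0.05] turn [-0.01  0.01  0.33]
[-0.32075122  0.92425433  0.26434435] [ 0.01910381 -0.03790035  0.00462057] 0.0003033399930196407 0.0
```

Run:
```python
from h import *
s=snap('top','t3.png');u=snap('scene','s3.png')
T=np.array([.4784,.2869,.0215]); print(proj(s,T),proj(u,T))
a=dict(np.load('pics/scene0.npz'));print('tab pred top/bottom',proj(a,[[.478,.2865,.04],[.478,.2865,.018]]),'scene ray on z30',onz(a,[185.1,223.7],.03))
A=s['img'][240:340,150:280];B=u['img'][180:280,130:260]
cv2.imwrite('pics/z3.png',cv2.resize(np.hstack([A,B]),None,fx=3,fy=3,interpolation=cv2.INTER_CUBIC)[:,:,::-1])
```

```text
[[208.90713544 294.30072676]] [[185.94810405 226.45217433]]
tab pred top/bottom [[184.66402138 221.86181407]
 [186.17422773 227.5085545 ]] scene ray on z30 [[0.47927248 0.28886432 0.03      ]]
```

View pics/z3.png

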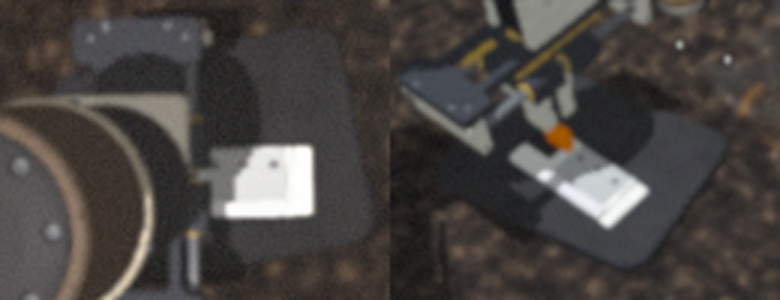

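Run:
```python
from h import *
u=dict(np.load('pics/s3.npz'))
for z in(.02,.04,.05):
  print(z,[proj(u,[.4773+d,y,z]).round(0).tolist() for y in (.277,.297) for d in(-.036,-.026,.026,.036)], proj(u,[[.478,.287,z]]).round(1))
A=u['img'][195:245,150:220];B=dict(np.load('pics/s1.npz'))['img'][195:245,150:220]
c=np.hstack([B,A])
cv2.imwrite('pics/z4.png',cv2.resize(c,None,fx=5.7,fy=5.7,interpolation=cv2.INTER_CUBIC)[:,:,::-1])
h=[cv2.cvtColor(x,cv2.COLOR_RGB2HSV) for x in(A,B)]
print([ (cv2.inRange(x,(5,150,80),(18,255,255))>0).sum() for x in h])
o=ctrl.get_obs();print(o['opening'],o['gripper_force'])
```

```text
0.02 [[[178.0, 238.0]], [[181.0, 235.0]], [[196.0, 223.0]], [[199.0, 221.0]], [[172.0, 234.0]], [[175.0, 231.0]], [[191.0, 219.0]], [[193.0, 217.0]]] [[185.9 226.9]]
0.04 [[[176.0, 233.0]], [[179.0, 230.0]], [[195.0, 218.0]], [[198.0, 215.0]], [[171.0, 229.0]], [[174.0, 226.0]], [[189.0, 214.0]], [[192.0, 212.0]]] [[184.5 221.8]]
0.05 [[[175.0, 230.0]], [[178.0, 228.0]], [[194.0, 215.0]], [[197.0, 213.0]], [[170.0, 226.0]], [[173.0, 224.0]], [[189.0, 211.0]], [[192.0, 209.0]]] [[183.8 219.1]]
[np.int64(56), np.int64(81)]
0.0003937194475175557 0.0
```

View pics/z4.png

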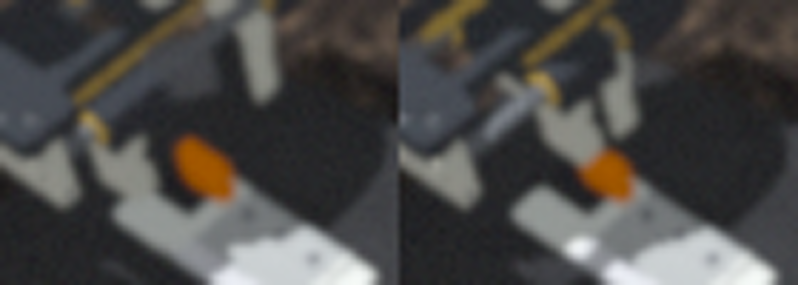

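Both views show the shut finger tips just above the tab. They sit at about z 40 mm, roughly 20 mm higher than the reported TCP. I'll open and go down in small, force-watched steps.

In the tool's units: 1 cm / 100 = 0.01, 0.7 cm / 100 = 0.007.

Emit:
send_rows(
  plan=[
    [[0, 0, 0, 0, 0, 0], [0, 0, 0, 0, 0, 0], [0, 0, 0, 0, 0, 0], [0, 0, 0, 0, 0, 0], [0, 0, 0, 0, 0, 0], [0, 0, 0.003, 0, 0, 0], [0, 0, 0.007, 0, 0, 0], [0, 0, 0.01, 0, 0, 0]],
  ],
  fingers=0.4,
)

```text
clock: 5.1
tool_pos: [0.4782, 0.2867, 0.0108]
orientation: [180.0, -0.0, -88.3]
force: [-0.3, 0.1, 0.3]
opening: 0.0349
gripper_force: 0.0
```

Run:
```python
from h import *
go(478,286.5,2,-88.6);o=ctrl.get_obs();print(np.round(o['force'],1),o['opening'],o['clock'])
u=snap('scene','s5.png')
A=u['img'][195:245,150:220]
cv2.imwrite('pics/z5.png',cv2.resize(A,None,fx=6,fy=6,interpolation=cv2.INTER_CUBIC)[:,:,::-1])
```

```text
at [478.2 286.7  10.8] [ 1.7999e+02 -1.0000e-02 -8.8280e+01] shift cm [0.02 0.03 0.88] turn [ 0.01 -0.01  0.32]
[-0.3  0.1  0.3] 0.03494141676611006 5.1
```

View pics/z5.png

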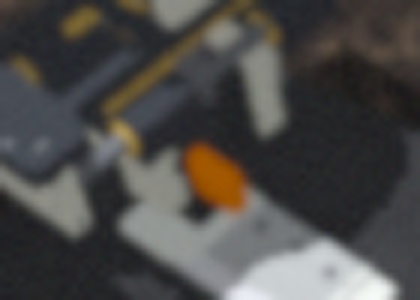

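In the tool's units: 0.6 cm / 100 = 0.006, 0.3 cm / 100 = 0.003.

Emit:
send_rows(
  plan=[
    [[0, 0, 0.003, 0, 0, 0], [0, 0, 0.006, 0, 0, 0], [0, 0, 0.006, 0, 0, 0]],
  ],
)

```text
clock: 5.4
tool_pos: [0.4781, 0.2865, 0.0046]
orientation: [180.0, -0.0, -88.3]
force: [-0.2, 0.5, -0.6]
opening: 0.035
gripper_force: 0.0
```

Emit:
send_rows(
  plan=[
    [[0, 0, 0, 0, 0, 0], [0, 0, 0, 0, 0, 0], [0, 0, 0, 0, 0, 0], [0, 0, 0, 0, 0, 0], [0, 0, 0, 0, 0, 0], [0, 0, 0, 0, 0, 0], [0, 0, 0, 0, 0, 0], [0, 0, 0, 0, 0, 0]],
  ],
  fingers=0,
)

```text
clock: 6.07
tool_pos: [0.4785, 0.2869, 0.0055]
orientation: [-180.0, 0.0, -88.3]
force: [0.3, 0.5, 1.1]
opening: 0.0093
gripper_force: 30.0
```

In the tool's units: -10 cm / 100 = -0.1, -9 cm / 100 = -0.09.

Emit:
send_rows(
  plan=[
    [[0, 0, -0.01, 0, 0, 0], [0, 0, -0.03, 0, 0, 0], [0, 0, -0.06, 0, 0, 0], [0, 0, -0.09, 0, 0, 0], [0, 0, -0.1, 0, 0, 0], [0, 0, -0.1, 0, 0, 0]],
  ],
)

```text
clock: 6.57
tool_pos: [0.4799, 0.2883, 0.1093]
orientation: [-179.7, 0.2, -88.3]
force: [-0.3, 0.2, -0.9]
opening: 0.0094
gripper_force: 30.0
```

```bash
python3 -c "
from h import *
go(546.6,-33,80,-86.9);o=ctrl.get_obs();print(np.round(o['force'],2),o['opening'],o['gripper_force'])"
```

```text
at [479.9 288.3 109.3] [-179.74    0.25  -88.25] shift cm [32.33 -5.67  2.81] turn [-0.26  0.24 -1.35]
[-0.3   0.2  -0.94] 0.009380987892342424 29.997405409812927
```

In the tool's units: 29 cm / 100 = 0.29, 26 cm / 100 = 0.26, -1.4 degrees / 60 = -0.0233.

Emit:
send_rows(
  plan=[
    [[0.023, -0.004, 0, 0, 0, 0], [0.06, -0.01, 0, 0, 0, 0], [0.1, -0.018, 0, 0, 0, -0.0083], [0.14, -0.025, 0, 0, 0, -0.0167], [0.18, -0.032, 0, 0, 0, -0.0233], [0.22, -0.039, 0, 0, 0, -0.0233], [0.26, -0.046, 0, 0, 0, -0.0233], [0.29, -0.051, 0.005, 0, 0, -0.0233]],
  ],
)

```text
clock: 7.23
tool_pos: [0.538, -0.0042, 0.1004]
orientation: [-180.0, -0.0, -86.9]
force: [1.3, 1.1, -1.0]
opening: 0.0091
gripper_force: 30.0
```

In the tool's units: 3.3 cm / 100 = 0.033, 2.8 cm / 100 = 0.028.

Emit:
send_rows(
  plan=[
    [[0.015, -0.002, 0.005, 0, 0, 0], [0.028, -0.004, 0.01, 0, 0, 0], [0.033, -0.005, 0.015, 0, 0, 0], [0.033, -0.005, 0.02, 0, 0, 0], [0.033, -0.005, 0.02, 0, 0, 0], [0.033, -0.005, 0.02, 0, 0, 0]],
  ],
)

```text
clock: 7.73
tool_pos: [0.5444, -0.0336, 0.0798]
orientation: [179.9, -0.0, -86.8]
force: [1.0, 0.3, 0.1]
opening: 0.0091
gripper_force: 30.0
```

Run:
```python
from h import *
go(546.6,-33,60,-86.9);o=ctrl.get_obs();print(np.round(o['force'],2),o['opening'],o['gripper_force'])
s=snap('top','t6.png');u=snap('scene','s6.png')
A=cv2.resize(s['img'][205:345,325:435],None,fx=3.5,fy=3.5,interpolation=cv2.INTER_CUBIC)
B=cv2.resize(u['img'][230:350,255:375],None,fx=3.3,fy=3.3,interpolation=cv2.INTER_CUBIC)
c=np.zeros((490,385+396+5,3),np.uint8);c[:A.shape[0],:385]=A;c[:396,390:]=B
cv2.imwrite('pics/z6.png',c[:,:,::-1])
```

```text
at [544.4 -33.6  79.8] [ 1.7994e+02 -1.0000e-02 -8.6840e+01] shift cm [-0.05 -0.22  1.98] turn [ 0.06 -0.01  0.06]
[0.95 0.31 0.12] 0.009137228857254542 29.99758780002594
```

View pics/z6.png

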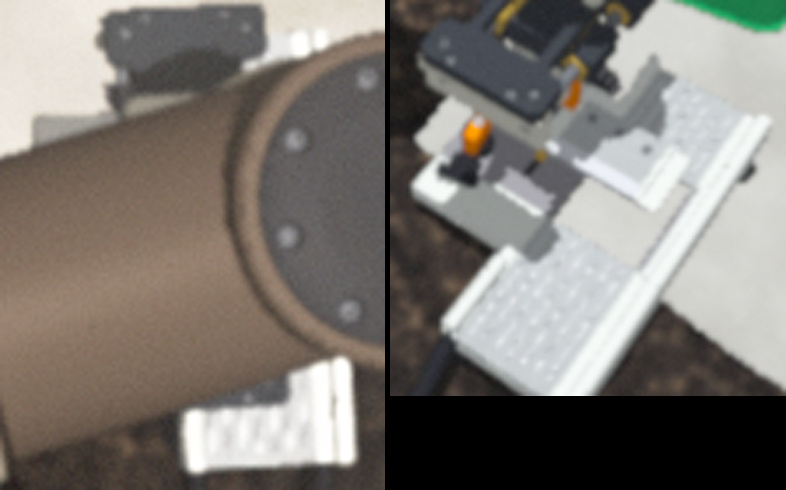

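```bash
python3 - <<'E'
from h import *
a=dict(np.load('pics/scene0.npz'));u=dict(np.load('pics/s6.npz'))
im=a['img'].astype(float);rg=im[...,0]-im[...,2]
P=[(x,y) for y in range(270,285) for x in range(292,308)]
w=np.array([max(rg[y,x]-60,0) for x,y in P]);c=(w[:,None]*np.array(P)).sum(0)/w.sum();print('pin px',c,(onz(a,c,.0385)*1000).round(1))
g=u['img'].astype(np.float32).mean(2)
Z=lambda X,Y:(255+(X-390)/3.3,230+Y/3.3)
def rep(n,A,B,z,w=2.5):
    e,r,k=edge(g,A,B,w);W=onz(u,e,z)[:,:2]*1000;d=W[1]-W[0];print(n,e.round(1).tolist(),W.round(1).tolist(),np.degrees(np.arctan2(d[1],d[0])).round(1),r.round(2),k)
rep('tongue end',Z(690,155),Z(652,207),.0863)
rep('-x side',Z(560,157),Z(645,205),.0863)
t=np.array([.5444,-.0336]);y=np.radians(3.15);M=np.array([[np.cos(y),-np.sin(y)],[np.sin(y),np.cos(y)]])
b=lambda x,yy:np.r_[t+M@((np.array([x,yy])-[13,29])/1000),.0863]
for q in((23,-62),(-23,-62),(-23,-50),(-23,0)): p=b(*q);print(q,(p*1000).round(1),proj(u,p).round(1))
E
python3 - <<'E'
import cv2
i=cv2.imread('pics/s6.png')[265:310,290:355]
cv2.imwrite('pics/z7.png',cv2.resize(i,None,fx=9,fy=9,interpolation=cv2.INTER_CUBIC))
E
```

```text
pin px [300.5620915  276.02287582] [[533.  -31.2  38.5]]
tongue end [[346.2, 277.2], [335.3, 293.4]] [[563.8, -123.1], [517.5, -126.2]] -176.2 0.1 21
-x side [[306.7, 277.3], [332.4, 291.8]] [[512.4, -59.1], [516.9, -119.7]] -85.7 0.11 18
(23, -62) [ 559.4 -123.9   86.3] [[345.4 278.8]]
(-23, -62) [ 513.5 -126.4   86.3] [[334.3 294.9]]
(-23, -50) [ 512.8 -114.5   86.3] [[329.1 291.8]]
(-23, 0) [510.  -64.5  86.3] [[308.2 279.5]]
```

View pics/z7.png

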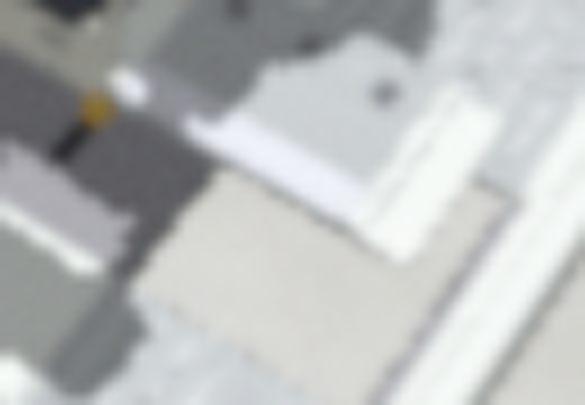

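The tongue end is within about 1 mm of where the tool pose predicts (345.5,278 and 334.5,294). The two cameras agree on the pin at (533, -31) mm. Next I'll go down to just over the pin.

```bash
python3 -c "
from h import *
go(545.6,-36.2,37,-86.85)"
```

```text
at [545.  -33.3  80.5] [-179.99    0.    -86.8 ] shift cm [ 0.29 -0.05  4.35] turn [-0.01  0.    0.05]
```

In the tool's units: 4.2 cm / 100 = 0.042, 3.8 cm / 100 = 0.038.

Emit:
send_rows(
  plan=[
    [[0.003, 0, 0.01, 0, 0, 0], [0.003, 0, 0.02, 0, 0, 0], [0.003, 0, 0.03, 0, 0, 0], [0.003, 0, 0.038, 0, 0, 0], [0.003, 0, 0.042, 0, 0, 0], [0.003, 0, 0.042, 0, 0, 0], [0.003, 0, 0.042, 0, 0, 0]],
  ],
)

```text
clock: 8.42
tool_pos: [0.5449, -0.0373, 0.0379]
orientation: [180.0, -0.0, -86.9]
force: [-0.2, 0.0, -1.1]
opening: 0.0092
gripper_force: 30.0
```

Emit:
send_rows(
  plan=[
    [[0, 0, 0.001, 0, 0, 0], [0, 0, 0.002, 0, 0, 0], [0, 0, 0.002, 0, 0, 0], [0, 0, 0.002, 0, 0, 0]],
  ],
)

```text
clock: 8.75
tool_pos: [0.5452, -0.0372, 0.0366]
orientation: [-180.0, 0.0, -86.9]
force: [-0.0, 0.1, -1.3]
opening: 0.0094
gripper_force: 30.0
```

In the tool's units: 0.2 cm / 100 = 0.002, 0.1 cm / 100 = 0.001.

Emit:
send_rows(
  plan=[
    [[0, 0, 0.001, 0, 0, 0], [0, 0, 0.002, 0, 0, 0], [0, 0, 0.002, 0, 0, 0], [0, 0, 0.002, 0, 0, 0]],
  ],
)

```text
clock: 9.08
tool_pos: [0.545, -0.0372, 0.0343]
orientation: [180.0, -0.0, -86.9]
force: [0.0, -0.0, -0.8]
opening: 0.0091
gripper_force: 30.0
```

In the tool's units: 0.1 cm / 100 = 0.001.

Emit:
send_rows(
  plan=[
    [[0, 0, 0.001, 0, 0, 0], [0, 0, 0.001, 0, 0, 0], [0, 0, 0.001, 0, 0, 0]],
  ],
)

```text
clock: 9.33
tool_pos: [0.545, -0.0372, 0.0333]
orientation: [180.0, -0.0, -86.9]
force: [0.1, -0.1, -1.3]
opening: 0.0092
gripper_force: 30.0
```

In the tool's units: 0.1 cm / 100 = 0.001.

Emit:
send_rows(
  plan=[
    [[0, 0, 0.001, 0, 0, 0], [0, 0, 0.001, 0, 0, 0], [0, 0, 0.001, 0, 0, 0]],
  ],
)

```text
clock: 9.58
tool_pos: [0.5452, -0.0372, 0.0325]
orientation: [-180.0, -0.0, -86.9]
force: [-0.1, 0.1, 0.9]
opening: 0.0092
gripper_force: 30.0
```

Emit:
send_rows(
  plan=[
    [[0, 0, 0.001, 0, 0, 0], [0, 0, 0.001, 0, 0, 0], [0, 0, 0.001, 0, 0, 0]],
  ],
)

```text
clock: 9.83
tool_pos: [0.5453, -0.0371, 0.0313]
orientation: [-180.0, 0.0, -86.9]
force: [0.8, -0.9, -0.7]
opening: 0.009
gripper_force: 30.0
```

```bash
python3 -c "
from h import *
o=ctrl.get_obs();print(np.round(o['force'],2),np.round(o['moment'],2),o['tool_pos'],o['orientation'])"
```

```text
[ 0.81 -0.86 -0.68] [-0.03 -0.58 -0.05] [ 0.54530876 -0.03714062  0.0312895 ] [-1.79976395e+02  2.76443289e-03 -8.68721422e+01]
```

In the tool's units: 0.1 cm / 100 = 0.001.

Emit:
send_rows(
  plan=[
    [[0, 0, 0.001, 0, 0, 0], [0, 0, 0.001, 0, 0, 0], [0, 0, 0.001, 0, 0, 0]],
  ],
)

```text
clock: 10.08
tool_pos: [0.5453, -0.0371, 0.0303]
orientation: [-180.0, 0.0, -86.9]
force: [1.3, 0.0, -1.2]
opening: 0.0092
gripper_force: 30.0
```

```bash
python3 -c "
from h import *
o=ctrl.get_obs();print(np.round(o['force'],2),np.round(o['moment'],2),o['tool_pos'],o['orientation'])"
```

```text
[ 1.28  0.04 -1.17] [ 0.1  -0.66 -0.03] [ 0.54528666 -0.03712148  0.03032914] [-1.79979002e+02  3.19268150e-03 -8.68720106e+01]
```

In the tool's units: 0.1 cm / 100 = 0.001, -0.05 cm / 100 = -0.0005.

Emit:
send_rows(
  plan=[
    [[0, -0.0005, 0, 0, 0, 0], [0, -0.0005, 0.001, 0, 0, 0], [0, -0.0005, 0.001, 0, 0, 0], [0, -0.0005, 0.001, 0, 0, 0]],
  ],
)

```text
clock: 10.42
tool_pos: [0.5455, -0.0372, 0.0292]
orientation: [180.0, -0.0, -86.9]
force: [1.0, 0.1, -1.3]
opening: 0.0093
gripper_force: 30.0
```

```bash
python3 -c "
from h import *
o=ctrl.get_obs();print(np.round(o['force'],2),np.round(o['moment'],2),o['tool_pos'],o['orientation'])"
```

```text
[ 1.03  0.11 -1.31] [ 0.17 -0.47  0.01] [ 0.54549389 -0.03716596  0.02923463] [ 1.79991255e+02 -1.46588162e-03 -8.68745494e+01]
```

In the tool's units: 0.1 cm / 100 = 0.001, -0.05 cm / 100 = -0.0005.

Emit:
send_rows(
  plan=[
    [[0, -0.0005, 0, 0, 0, 0], [0, -0.0005, 0.001, 0, 0, 0], [0, -0.0005, 0.001, 0, 0, 0], [0, -0.0005, 0.001, 0, 0, 0]],
  ],
)

```text
clock: 10.75
tool_pos: [0.5457, -0.0372, 0.0281]
orientation: [180.0, -0.0, -86.9]
force: [0.3, 0.2, -0.7]
opening: 0.0094
gripper_force: 30.0
```

In the tool's units: 0.05 cm / 100 = 0.0005, -0.03 cm / 100 = -0.0003.

Emit:
send_rows(
  plan=[
    [[0, -0.0003, 0, 0, 0, 0], [0, -0.0003, 0.0005, 0, 0, 0], [0, -0.0003, 0.0005, 0, 0, 0]],
  ],
)

```text
clock: 11.0
tool_pos: [0.5462, -0.0371, 0.0277]
orientation: [180.0, -0.0, -86.9]
force: [-0.7, -0.1, -0.9]
opening: 0.0091
gripper_force: 30.0
```

```bash
python3 -c "
from h import *
o=ctrl.get_obs();print(np.round(o['force'],2),np.round(o['moment'],2),o['tool_pos'],o['orientation'])"
```

```text
[-0.65 -0.07 -0.91] [ 0.12 -0.02  0.04] [ 0.54624699 -0.03714536  0.02774575] [ 1.79988420e+02 -1.31727173e-03 -8.68766779e+01]
```

In the tool's units: 0.05 cm / 100 = 0.0005.

Emit:
send_rows(
  plan=[
    [[0, 0, 0.0005, 0, 0, 0], [0, 0, 0.0005, 0, 0, 0], [0, 0, 0.0005, 0, 0, 0]],
  ],
)

```text
clock: 11.25
tool_pos: [0.5463, -0.0371, 0.0275]
orientation: [180.0, -0.0, -86.9]
force: [-0.4, -0.1, 1.2]
opening: 0.0091
gripper_force: 30.0
```

In the tool's units: 0.05 cm / 100 = 0.0005.

Emit:
send_rows(
  plan=[
    [[0, 0, 0.0005, 0, 0, 0], [0, 0, 0.0005, 0, 0, 0], [0, 0, 0.0005, 0, 0, 0]],
  ],
)

```text
clock: 11.5
tool_pos: [0.5464, -0.0371, 0.0274]
orientation: [-180.0, -0.0, -86.9]
force: [-2.8, 0.9, 6.6]
opening: 0.0089
gripper_force: 30.0
```

```bash
python3 -c "
from h import *
o=ctrl.get_obs();print(np.round(o['force'],2),np.round(o['moment'],2),o['tool_pos'],o['orientation'])"
```

```text
[-2.84  0.94  6.56] [ 0.36  0.96 -0.01] [ 0.5464199  -0.03714547  0.02744721] [-1.79982229e+02 -6.28697548e-03 -8.68633055e+01]
```

Emit:
send_rows(
  plan=[
    [[0, 0, -0.0005, 0, 0, 0], [0.001, 0, -0.0005, 0, 0, 0], [0.002, 0, -0.0005, 0, 0, 0], [0.003, 0, -0.0005, 0, 0, 0], [0.003, 0, -0.0005, 0, 0, 0]],
  ],
)

```text
clock: 11.92
tool_pos: [0.5469, -0.0401, 0.0275]
orientation: [-180.0, 0.0, -86.9]
force: [0.7, 0.7, 1.9]
opening: 0.0093
gripper_force: 30.0
```

```bash
python3 -c "
from h import *
o=ctrl.get_obs();print(np.round(o['force'],2),np.round(o['moment'],2),o['tool_pos'],o['orientation'])"
```

```text
[0.7  0.72 1.91] [ 0.57 -0.1  -0.  ] [ 0.54692829 -0.04009382  0.02746846] [-1.79960254e+02  7.36760090e-03 -8.68714047e+01]
```

In the tool's units: 0.3 cm / 100 = 0.003, 0.2 cm / 100 = 0.002.

Emit:
send_rows(
  plan=[
    [[0.001, 0, 0, 0, 0, 0], [0.002, 0, 0, 0, 0, 0], [0.003, 0, 0, 0, 0, 0], [0.003, 0, 0, 0, 0, 0]],
  ],
)

```text
clock: 12.25
tool_pos: [0.547, -0.0432, 0.0275]
orientation: [-180.0, 0.0, -86.9]
force: [1.0, 2.0, 3.3]
opening: 0.0092
gripper_force: 30.0
```

In the tool's units: 0.15 cm / 100 = 0.0015, 0.1 cm / 100 = 0.001.

Emit:
send_rows(
  plan=[
    [[0.001, 0, 0, 0, 0, 0], [0.0015, 0, 0, 0, 0, 0], [0.0015, 0, 0, 0, 0, 0]],
  ],
)

```text
clock: 12.5
tool_pos: [0.5469, -0.0446, 0.0274]
orientation: [-180.0, 0.0, -86.9]
force: [-0.1, 2.7, 3.4]
opening: 0.009
gripper_force: 30.0
```

```bash
python3 -c "
from h import *
o=ctrl.get_obs();print(np.round(o['force'],2),np.round(o['moment'],2),o['tool_pos'],o['orientation'])"
```

```text
[-0.14  2.74  3.4 ] [ 1.02 -0.14 -0.01] [ 0.5469462  -0.04464065  0.0274351 ] [-1.79980700e+02  1.08212216e-03 -8.68744496e+01]
```

In the tool's units: 0.1 cm / 100 = 0.001, 0.05 cm / 100 = 0.0005.

Emit:
send_rows(
  plan=[
    [[0.0005, 0, -0.0002, 0, 0, 0], [0.001, 0, -0.0002, 0, 0, 0], [0.001, 0, -0.0002, 0, 0, 0]],
  ],
)

```text
clock: 12.75
tool_pos: [0.5469, -0.0452, 0.0274]
orientation: [-180.0, 0.0, -86.9]
force: [0.8, 5.2, 1.9]
opening: 0.0093
gripper_force: 30.0
```

In the tool's units: 0.07 cm / 100 = 0.0007, 0.05 cm / 100 = 0.0005.

Emit:
send_rows(
  plan=[
    [[0.0005, 0, 0, 0, 0, 0], [0.0007, 0, 0, 0, 0, 0], [0.0007, 0, 0, 0, 0, 0]],
  ],
)

```text
clock: 13.0
tool_pos: [0.5474, -0.0453, 0.0275]
orientation: [-179.9, 0.1, -86.9]
force: [0.1, 8.6, 1.4]
opening: 0.0092
gripper_force: 30.0
```

```bash
python3 -c "
from h import *
o=ctrl.get_obs();print(np.round(o['force'],2),np.round(o['moment'],2),o['tool_pos'],o['orientation'])"
```

```text
[0.06 8.63 1.37] [ 3.06 -0.25 -0.02] [ 0.54738597 -0.04530202  0.02747673] [-1.79932983e+02  7.10378629e-02 -8.68854575e+01]
```

In the tool's units: -0.08 cm / 100 = -0.0008, -0.05 cm / 100 = -0.0005.

Emit:
send_rows(
  plan=[
    [[-0.0005, 0, 0, 0, 0, 0], [-0.0008, 0, 0, 0, 0, 0], [-0.0008, 0, 0, 0, 0, 0]],
  ],
)

```text
clock: 13.25
tool_pos: [0.5471, -0.0452, 0.0275]
orientation: [-180.0, 0.0, -86.9]
force: [2.0, 3.8, 1.1]
opening: 0.0093
gripper_force: 30.0
```

Emit:
send_rows(
  plan=[
    [[0, 0, 0, 0, 0, 0], [0, 0, 0, 0, 0, 0], [0, 0, 0, 0, 0, 0], [0, 0, 0, 0, 0, 0], [0, 0, 0, 0, 0, 0], [0, 0, 0, 0, 0, 0]],
  ],
  fingers=0.35,
)

```text
clock: 13.75
tool_pos: [0.5465, -0.0458, 0.0274]
orientation: [180.0, -0.0, -86.9]
force: [0.3, -0.9, -0.3]
opening: 0.0307
gripper_force: 0.0
```

Emit:
send_rows(
  plan=[
    [[0, 0, -0.01, 0, 0, 0], [0, 0, -0.03, 0, 0, 0], [0, 0, -0.06, 0, 0, 0], [0, 0, -0.07, 0, 0, 0], [0, 0, -0.07, 0, 0, 0]],
  ],
)

```text
clock: 14.17
tool_pos: [0.5491, -0.0452, 0.1015]
orientation: [-179.6, 0.0, -86.8]
force: [-0.0, -0.1, -0.0]
opening: 0.0309
gripper_force: 0.0
```

Run:
```python
from h import *
a=dict(np.load('pics/scene0.npz'));b=dict(np.load('pics/top0.npz'))
u=snap('scene','s8.png')
# catch bar in both views at start
for s,(y0,y1,x0,x1) in((a,(258,290,268,295)),(b,(268,290,338,352))):
    h=cv2.cvtColor(s['img'],cv2.COLOR_RGB2HSV);m=cv2.inRange(h,(5,140,110),(18,255,255))[y0:y1,x0:x1];ys,xs=np.nonzero(m)
    c=[xs.mean()+x0,ys.mean()+y0];print(len(xs),c,(onz(s,c,.056)*1000).round(1))
    r=cv2.minAreaRect(np.c_[xs,ys].astype(np.float32));print(r)
pin=np.array([533.15,-30.7]);t=np.radians(3.1);M=np.array([[np.cos(t),-np.sin(t)],[np.sin(t),np.cos(t)]])
print('hinge if pin at x=0..2',[pin+M@np.array([-18-d,39]) for d in(0,2)])
B=cv2.resize(u['img'][235:325,255:375],None,fx=6,fy=6,interpolation=cv2.INTER_CUBIC)
cv2.imwrite('pics/z8.png',B[:,:,::-1])
go(517,9,80,-177)
```

```text
50 [np.float64(281.08), np.float64(270.54)] [[508.2   4.5  56. ]]
((13.11538314819336, 11.576923370361328), (5.824352264404297, 14.144856452941895), 33.6900634765625)
57 [np.float64(345.94736842105266), np.float64(280.49122807017545)] [[510.9   7.8  56. ]]
((8.038461685180664, 12.19230842590332), (14.512594223022461, 5.4912519454956055), 78.69007110595703)
hinge if pin at x=0..2 [array([513.06726623,   7.26951151]), array([511.07019289,   7.16135388])]
at [548.  -45.3  99.7] [-1.7978e+02  4.0000e-02 -8.6870e+01] shift cm [-5.59  2.81  1.96] turn [-0.14  0.21 90.13]
```

View pics/z8.png

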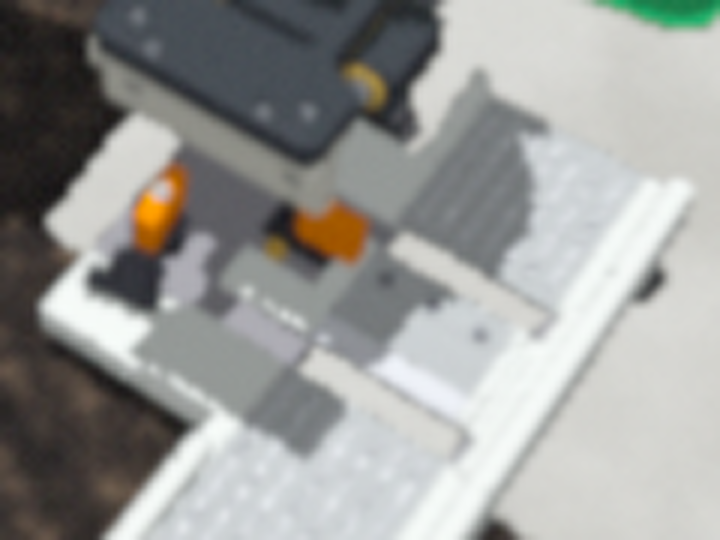

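The blade lies in the seat with the brass pin in its notch (278,245), and the tongue has gone under the keeper. Next is the catch, whose bar is at about (511.5, 7) mm.

In the tool's units: -5.45 cm / 100 = -0.0545, -4.1 cm / 100 = -0.041, 56 degrees / 60 = 0.9333.

Emit:
send_rows(
  plan=[
    [[-0.014, 0.008, 0, 0, 0, 0.1167], [-0.028, 0.017, 0, 0, 0, 0.2333], [-0.041, 0.025, 0, 0, 0, 0.35], [-0.0545, 0.0335, 0, 0, 0, 0.4667], [-0.0545, 0.0335, 0, 0, 0, 0.5833], [-0.0545, 0.0335, 0, 0, 0, 0.7], [-0.0545, 0.0335, 0, 0, 0, 0.8167], [-0.0545, 0.0335, 0, 0, 0, 0.9333]],
  ],
)

```text
clock: 14.88
tool_pos: [0.5097, 0.0071, 0.0969]
orientation: [180.0, -0.1, -143.2]
force: [-0.1, -0.1, 0.2]
opening: 0.0303
gripper_force: 0.0
```

In the tool's units: 34 degrees / 60 = 0.5667.

Emit:
send_rows(
  plan=[
    [[0, 0, 0, 0, 0, 0.1167], [0, 0, 0, 0, 0, 0.2333], [0, 0, 0, 0, 0, 0.35], [0, 0, 0, 0, 0, 0.4667], [0, 0, 0, 0, 0, 0.5667], [0, 0, 0, 0, 0, 0.5667], [0, 0, 0, 0, 0, 0.5667]],
  ],
)

```text
clock: 15.47
tool_pos: [0.5099, 0.0069, 0.097]
orientation: [-180.0, -0.1, -176.7]
force: [0.5, 0.5, -0.4]
opening: 0.0304
gripper_force: 0.0
```

```bash
python3 -c "
from h import *
go(511.5,7.3,32,-177)"
```

```text
at [509.9   6.9  97. ] [-1.7999e+02 -6.0000e-02 -1.7669e+02] shift cm [-0.17  0.03  6.5 ] turn [-0.01 -0.06  0.31]
```

Emit:
send_rows(
  plan=[
    [[-0.002, 0, 0.015, 0, 0, 0], [-0.002, 0, 0.03, 0, 0, 0], [-0.002, 0, 0.04, 0, 0, 0], [-0.002, 0, 0.045, 0, 0, 0], [-0.002, 0, 0.045, 0, 0, 0]],
  ],
)

```text
clock: 15.88
tool_pos: [0.5115, 0.0069, 0.0513]
orientation: [-180.0, -0.1, -176.8]
force: [0.2, 0.1, -0.4]
opening: 0.0306
gripper_force: 0.0
```

In the tool's units: 1.9 cm / 100 = 0.019, 1.5 cm / 100 = 0.015.

Emit:
send_rows(
  plan=[
    [[0, 0, 0.005, 0, 0, 0], [0, 0, 0.01, 0, 0, 0], [0, 0, 0.015, 0, 0, 0], [0, 0, 0.019, 0, 0, 0], [0, 0, 0.019, 0, 0, 0]],
  ],
)

```text
clock: 16.3
tool_pos: [0.5119, 0.007, 0.0327]
orientation: [-180.0, -0.1, -176.9]
force: [0.6, 0.1, 0.5]
opening: 0.0307
gripper_force: 0.0
```

Emit:
send_rows(
  plan=[
    [[0, 0, 0, 0, 0, 0], [0, 0, 0, 0, 0, 0], [0, 0, 0, 0, 0, 0], [0, 0, 0, 0, 0, 0], [0, 0, 0, 0, 0, 0], [0, 0, 0, 0, 0, 0], [0, 0, 0, 0, 0, 0], [0, 0, 0, 0, 0, 0]],
  ],
  fingers=0,
)

```text
clock: 16.97
tool_pos: [0.5128, 0.0073, 0.0339]
orientation: [180.0, 0.0, -176.9]
force: [-0.6, 0.3, 4.2]
opening: 0.0005
gripper_force: 2.1
```

```bash
python3 -c "
from h import *
o=ctrl.get_obs();print(np.round(o['force'],2),np.round(o['moment'],2),o['tool_pos'],o['orientation'],o['opening'])"
```

```text
[-0.65  0.26  4.21] [-0.   -0.14 -0.02] [0.51277821 0.00727326 0.03389724] [ 1.79995446e+02  4.55354074e-02 -1.76863193e+02] 0.0005161714074881879
```

The fingers shut on top of the bar. The tips stand about 30 mm above the reported TCP, so I'll open and go about 14 mm lower.

In the tool's units: -0.3 cm / 100 = -0.003.

Emit:
send_rows(
  plan=[
    [[0, 0, -0.003, 0, 0, 0], [0, 0, -0.003, 0, 0, 0], [0, 0, -0.003, 0, 0, 0], [0, 0, -0.003, 0, 0, 0], [0, 0, -0.003, 0, 0, 0], [0, 0, -0.003, 0, 0, 0], [0, 0, -0.003, 0, 0, 0]],
  ],
  fingers=0.35,
)

```text
clock: 17.55
tool_pos: [0.5123, 0.0072, 0.0364]
orientation: [-180.0, -0.0, -176.9]
force: [-0.1, -0.5, 0.6]
opening: 0.0303
gripper_force: 0.0
```

In the tool's units: 1.5 cm / 100 = 0.015, 1.2 cm / 100 = 0.012.

Emit:
send_rows(
  plan=[
    [[0, 0, 0.004, 0, 0, 0], [0, 0, 0.008, 0, 0, 0], [0, 0, 0.012, 0, 0, 0], [0, 0, 0.015, 0, 0, 0], [0, 0, 0.015, 0, 0, 0], [0, 0, 0.015, 0, 0, 0]],
  ],
)

```text
clock: 18.05
tool_pos: [0.5122, 0.0071, 0.0212]
orientation: [-180.0, -0.0, -176.9]
force: [0.2, -0.3, 0.5]
opening: 0.0305
gripper_force: 0.0
```

```bash
python3 -c "
from h import *
o=ctrl.get_obs();print(np.round(o['force'],2),np.round(o['moment'],2),o['tool_pos'],o['orientation'],o['opening'])"
```

```text
[ 0.19 -0.25  0.54] [ 0.01 -0.17  0.05] [0.51216849 0.00708795 0.02116051] [-1.79982220e+02 -4.42551106e-02 -1.76875745e+02] 0.03054698339263784
```

Emit:
send_rows(
  plan=[
    [[0, 0, 0, 0, 0, 0], [0, 0, 0, 0, 0, 0], [0, 0, 0, 0, 0, 0], [0, 0, 0, 0, 0, 0], [0, 0, 0, 0, 0, 0], [0, 0, 0, 0, 0, 0], [0, 0, 0, 0, 0, 0], [0, 0, 0, 0, 0, 0]],
  ],
  fingers=0,
)

```text
clock: 18.72
tool_pos: [0.5128, 0.0075, 0.0217]
orientation: [180.0, 0.0, -176.9]
force: [1.6, 1.4, -0.7]
opening: 0.0097
gripper_force: 29.6
```

```bash
python3 -c "
from h import *
o=ctrl.get_obs();print(np.round(o['force'],2),np.round(o['moment'],2),o['tool_pos'],o['orientation'],o['opening'],o['gripper_force'])"
```

```text
[ 1.55  1.39 -0.68] [ 0.74 -0.71  0.11] [0.51282735 0.00746492 0.02169828] [ 1.79983078e+02  4.75712518e-02 -1.76864807e+02] 0.009736103494869676 29.556765854358673
```

In the tool's units: -40 degrees / 60 = -0.6667.

Emit:
send_rows(
  plan=[
    [[0, 0, 0, 0, 0, -0.0667], [0, 0, 0, 0, 0, -0.15], [0, 0, 0, 0, 0, -0.2333], [0, 0, 0, 0, 0, -0.3333], [0, 0, 0, 0, 0, -0.4333], [0, 0, 0, 0, 0, -0.5333], [0, 0, 0, 0, 0, -0.6], [0, 0, 0, 0, 0, -0.6667]],
  ],
)

```text
clock: 19.38
tool_pos: [0.5129, 0.0073, 0.0217]
orientation: [-180.0, 0.0, -136.7]
force: [2.2, 1.2, -0.9]
opening: 0.0096
gripper_force: 29.8
```

In the tool's units: -30 degrees / 60 = -0.5.

Emit:
send_rows(
  plan=[
    [[0, 0, 0, 0, 0, -0.0833], [0, 0, 0, 0, 0, -0.1667], [0, 0, 0, 0, 0, -0.25], [0, 0, 0, 0, 0, -0.3333], [0, 0, 0, 0, 0, -0.4], [0, 0, 0, 0, 0, -0.4667], [0, 0, 0, 0, 0, -0.5], [0, 0, 0, 0, 0, -0.5]],
  ],
)

```text
clock: 20.05
tool_pos: [0.513, 0.0073, 0.0217]
orientation: [-180.0, 0.0, -106.8]
force: [2.7, 0.6, -1.8]
opening: 0.0098
gripper_force: 29.7
```

```bash
python3 -c "
from h import *
o=ctrl.get_obs();print(np.round(o['force'],2),np.round(o['moment'],2),o['tool_pos'],o['orientation'],o['opening'],o['gripper_force'])"
```

```text
[ 2.73  0.65 -1.84] [ 0.23 -1.13  0.06] [0.51295439 0.00726739 0.02166688] [-1.79952599e+02  2.09479007e-02 -1.06780961e+02] 0.00977273384607739 29.73167985677719
```

In the tool's units: -18 degrees / 60 = -0.3.

Emit:
send_rows(
  plan=[
    [[0, 0, 0, 0, 0, -0.0667], [0, 0, 0, 0, 0, -0.1333], [0, 0, 0, 0, 0, -0.2], [0, 0, 0, 0, 0, -0.25], [0, 0, 0, 0, 0, -0.3], [0, 0, 0, 0, 0, -0.3]],
  ],
)

```text
clock: 20.55
tool_pos: [0.5131, 0.0073, 0.0217]
orientation: [-179.9, 0.0, -88.8]
force: [3.6, -0.7, -2.2]
opening: 0.0095
gripper_force: 29.7
```

In the tool's units: -2 degrees / 60 = -0.0333.

Emit:
send_rows(
  plan=[
    [[0, 0, 0, 0, 0, -0.0167], [0, 0, 0, 0, 0, -0.0333], [0, 0, 0, 0, 0, -0.0333]],
  ],
)

```text
clock: 20.8
tool_pos: [0.513, 0.0072, 0.0217]
orientation: [-179.9, 0.0, -86.9]
force: [5.0, -1.3, -2.2]
opening: 0.01
gripper_force: 30.1
```

```bash
python3 -c "
from h import *
o=ctrl.get_obs();print(np.round(o['force'],2),np.round(o['moment'],2),o['tool_pos'],o['orientation'],o['opening'],o['gripper_force'])"
```

```text
[ 4.98 -1.27 -2.2 ] [-0.15 -1.96 -0.28] [0.5129757  0.00723187 0.02169357] [-1.79940928e+02  8.15409855e-03 -8.68807755e+01] 0.010017328159662654 30.094427168369293
```

The turning moment rises at yaw -86.9, which is the catch's shut stop. I'll release and lift clear.

Emit:
send_rows(
  plan=[
    [[0, 0, 0, 0, 0, 0], [0, 0, 0, 0, 0, 0], [0, 0, 0, 0, 0, 0], [0, 0, 0, 0, 0, 0], [0, 0, 0, 0, 0, 0], [0, 0, 0, 0, 0, 0]],
  ],
  fingers=0.35,
)

```text
clock: 21.3
tool_pos: [0.5121, 0.0071, 0.0215]
orientation: [180.0, -0.0, -86.9]
force: [-0.4, -1.0, 0.2]
opening: 0.0304
gripper_force: 0.0
```

In the tool's units: -15 cm / 100 = -0.15, -14 cm / 100 = -0.14.

Emit:
send_rows(
  plan=[
    [[0, 0, -0.01, 0, 0, 0], [0, 0, -0.03, 0, 0, 0], [0, 0, -0.06, 0, 0, 0], [0, 0, -0.09, 0, 0, 0], [-0.03, 0, -0.13, 0, 0, 0], [-0.07, 0, -0.15, 0, 0, 0], [-0.11, 0, -0.15, 0, 0, 0], [-0.14, 0, -0.15, 0, 0, 0]],
  ],
)

```text
clock: 21.97
tool_pos: [0.5056, 0.149, 0.1751]
orientation: [-179.7, 0.2, -86.9]
force: [1.2, -0.3, 0.2]
opening: 0.0307
gripper_force: 0.0
```

In the tool's units: -12 cm / 100 = -0.12, -9 cm / 100 = -0.09.

Emit:
send_rows(
  plan=[
    [[-0.03, 0, 0, 0, 0, 0], [-0.06, 0, 0, 0, 0, 0], [-0.09, 0, 0, 0, 0, 0], [-0.12, 0, 0, 0, 0, 0], [-0.12, 0, 0, 0, 0, 0], [-0.12, 0, 0, 0, 0, 0]],
  ],
)

```text
clock: 22.47
tool_pos: [0.4978, 0.2681, 0.1719]
orientation: [180.0, -0.0, -86.7]
force: [-0.2, -1.0, 0.0]
opening: 0.0306
gripper_force: 0.0
```

Run:
```python
from h import *
s=snap('top','t9.png');u=snap('scene','s9.png')
A=cv2.resize(s['img'][205:345,325:435],None,fx=3.5,fy=3.5,interpolation=cv2.INTER_CUBIC)
B=cv2.resize(u['img'][235:325,255:355],None,fx=4,fy=4,interpolation=cv2.INTER_CUBIC)
c=np.zeros((490,790,3),np.uint8);c[:A.shape[0],:385]=A;c[:360,390:]=B
cv2.imwrite('pics/z9.png',c[:,:,::-1])
```

```text
(no output)
```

View pics/z9.png

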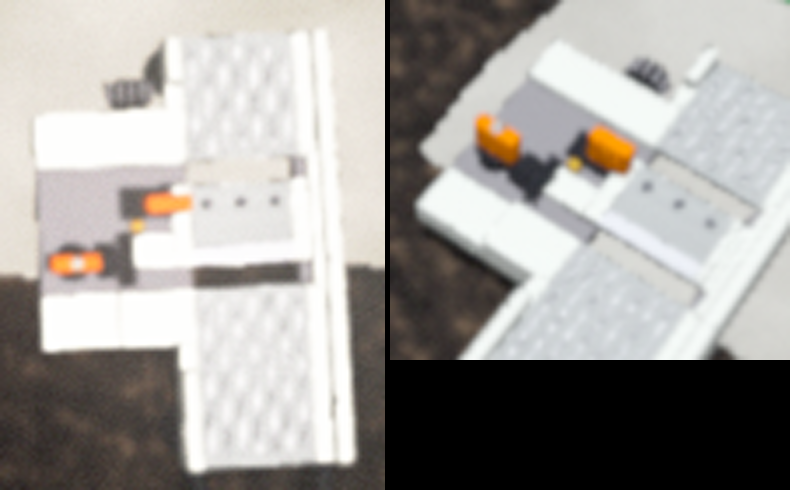

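The catch bar is parallel to the seat with its nose over the prong (120,258). The pin is in the notch (138,226), the tongue is under the lip, and the robot is clear of everything.

```bash
python3 -c "
from plant import ctrl
print(ctrl.close_job())"
```

```text
the job is handed in; nothing more can be done
None
```

I handed the job in after about 22.5 s of the 61 s: the blade is flat and home with the pin in its notch, the catch is turned to its shut stop, and the gripper is clear. The mug and spice jar were never approached, and no judging result came back.

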